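Set the sealing-time dial to the red line and store it

TASK

Set the sealing time on the grey box: push the dial's bar round with the fingertips, either way, until the dial's white index mark lines up with the red line on the rim; only then press the green key fully down, let it come up again and draw clear. Push it with the side of the fingers, do not pinch it, and leave the tools and stationery around it where they are.

Things in the scene. Friction and masses are not known exactly. Their poses are not given: they have to be found in the camera images.
- setting_box: Grey box fixed on the bench, 196 (x) x 276 (y) x 35 mm high, origin at the centre of its underside. The dial's axis is 42 mm to +y of the origin, the green key 95 mm to -y. Round the dial lies a fixed bright rim of 182 mm diameter, top 43 mm above the bench, with black scale lines.
- dial_center (a point): Point on the upright axis of the dial, at the height of the dial's top face (46 mm above the bench). The dial is a black disc of 146 mm diameter lying flat.
- index_mark (a point): Outer end of the white index mark (6 mm wide) at the dial's edge, 74 mm from its axis, 46 mm above the bench; it turns with the dial. The grey finger bar stands on the dial along the same radius: 15 to 63 mm from the axis, 16 mm thick, rising 25 mm above the dial's face (to 71 mm above the bench), with a white line along its top.
- target_line (a point): Inner end of the red target line (a strip 6 mm wide, 17 mm long on the rim, top 46 mm above the bench), 74 mm from the dial's axis. Fixed during a run, but it may stand almost anywhere round the rim. The index mark must point at it.
- dial (a joint): Angle of the dial (rad), growing counter-clockwise seen from above, 0 when the index points along the box's +x. It turns freely both ways by 4.5 rad from 0, with a friction of about 0.12 N m (some 2.5 N of push at 48 mm from the axis), and stays where it is left.
- bar_left: Counter-clockwise face of the finger bar (grey plate 42 x 4 x 22 mm, origin at its centre, x along the bar outwards, 39 mm from the dial's axis). Push on it to turn the dial clockwise. Touching it and bar_right with force at once counts as pinching.
- bar_right: Clockwise face of the finger bar (grey plate 42 x 4 x 22 mm, origin at its centre, x along the bar outwards, 39 mm from the dial's axis). Push on it to turn the dial counter-clockwise.
- store_key_top (a point): Centre of the top of the round green key, 42 mm diameter, 57 mm above the bench when up, in a black collar (58 mm diameter, top 47 mm above the bench) on the box, 137 mm from the dial's axis. It is pressed straight down.
- store_key (a joint): How far the green key is pressed (m): 0 up, 0.006 fully down. Spring, about 5 N when fully down; it comes up by itself.
- scissors: Scissors with yellow handles, 206 x 84 x 11 mm, lying left of the box; origin at the centre of the underside. To be left alone.
- tube_clamp: Steel tube clamp (scissor-like), 150 x 55 x 10 mm, lying right of the box; origin at the centre of the underside. To be left alone.
- cal_weight: Small brass weight with a neck, 37 mm diameter, 70 mm high, standing right of the box; origin at the centre of the underside. To be left alone.
- stapler: Blue stapler, 135 x 34 x 44 mm, standing right of the box; origin at the centre of the underside. To be left alone.

How it is judged:
By the outcome, as a careful person would: the job done as asked, in the order asked, and still so for the second after the job is handed in, with the robot touching nothing.
It also fails if it takes over 64 s, if anything falls off the work surface, if the arm or the gripper's body presses on something with over 40 N, if the wrist force passes 120 N, or if a joint passes its speed limit or range.

ROBOT

A 6-joint arm with a two-finger parallel gripper is mounted at the origin on a cart in front of the work surface, level with it; the furniture and walls round the work are solid. World frame = base frame: x ahead of the robot, y to its left, z up, the work surface at z = 0. Lengths are in m, angles in degrees, forces in N, time in s.
With the tool pointing down it reaches from about 0.35 to 0.725 m from the base axis. Payload 6 kg.
Tool frame: the origin (TCP) lies on the centre line of the jaws, within the pads' length; the fingertips stand 14 mm ahead of it and the grasp point (between the pads) lies 5 mm behind it; z points along the fingers, y is the line along which they close (so a half turn about z gives the same grasp; the last joint's range is limited). The gripper opens to 85 mm and grips with 20 to 120 N. Pads are 22 mm wide; open, the fingers measure 114 mm over their backs; the gripper's body (76 mm by 85 mm) begins 54 mm behind the grasp point. The pads swing forward as they close: fully open they stand 13 mm farther back than shut.
Start: joints at [-56.797, 2.303, 4.859, 0, -92.561, -19.12], TCP at [0.146, -0.582, 0.245] pointing down, gripper open.
Joint ranges: [-146.85, 146.85], [-73.84, 115.35], [-62.03, 85.46], [-188.31, 113.3], [-161.28, -10.13], [-171.36, 171.36]. Speed limits (degrees/s): [147.25, 147.25, 172.46, 180, 180, 180].

INTERFACE

Orientations are given as a 3x3 rotation matrix whose columns are the frame's x, y, z axes.
In Python, from workcell import robot, read_camera, finish_job gives the robot as it stands. The module is installed in compiled form; this text tells all that it offers.
- The arm moves only by the tool play_rows, never from a script. Its arguments are lists of equal length, an entry for each row: "xyz": the shift along the world's x, y, z in cm, a list of three; "roll": the turn about the world's z in rad. In form: {"xyz": [[x, y, z], ...], "roll": [roll, ...]}. A call has exactly 8 rows; each row is the pose to reach, as a shift and turn from the pose commanded when the call began; what a row does not reach only later rows make up. A row lasts 1/12 s, in which the tool goes at most 41.7 mm and 7.16 degrees, less where a joint would pass 70% of its speed; a pose out of reach is approached as far as the arm can. A call with a gripper value outside its range is refused whole. "grip" is the opening, from -1 (shut) to 1 (fully open), set as the call begins (left out, the last holds). The fingers move at their own pace and stop on an object; "squeeze" is the grip in N (left out, the last holds). Time passes only in rows, so rows that repeat a pose let the fingers close, or fill a call up. It gives the time, the measured TCP pose, the force, the opening and the grip force at its end, in the units of the state.
- robot.read_state(): the state, without advancing time (a new reading comes with each control period).
- read_camera(name): name is "side" or "top" or "wrist"; returns a dict with "frame" (480x640x3 uint8, blue, green, red), "z_map" (480x640 float32, m along the optical axis (not along the pixel's ray), 0 where there is no reading), "fx", "fy", "cx", "cy" (pixels), "distortion" ([k1, k2, p1, p2, k3] as OpenCV has them; the pictures are not rectified), "R" (3x3) and "t" (3): a world point X has camera coordinates R X + t; the wrist camera has in their place "tool_from_camera" (4x4, takes a point from camera to tool coordinates, whose origin is the TCP and whose axes are the flange's). Camera axes: x right, y down, z forward; pixel columns grow to the right and rows downward; lengths in m; the calibration is good to about 2 mm. A picture is of the moment at which its call begins: read the wrist's pose just before it.
- finish_job(): hands the job in; it is judged then, once.
The state is a dict: "clock": time; "joints": joint angles; "qd": joint speeds; "joint_torque": joint torques, N m; "eef_pos": TCP position; "orientation": TCP orientation; "wrist_force": force on the tool from outside, world axes, zero at the start; "moment": the same for the moment, N m; "width": opening from 0.0 (shut) to 1.0 (fully open); "grip_force": force on a finger pad.
Only numpy, scipy, OpenCV 4.12 (cv2) and the standard library are available. Lean on these libraries where they do the work, as an engineer would, in place of code of your own. Each camera call takes 0.05 s, during which the arm holds its last target. There are 200 camera calls.

## Working session

There is one attempt and no reset: what is moved stays moved. The work goes in short steps, Python scripts to look and compute and a tool call to move; the robot and the scene stay as the last step left them, time stands still between calls to the robot, and variables do not carry over. Pictures are saved under pics/ and viewed, at most 10 in all, crops included, and the job is handed in when it is done.

Besides the shell and the picture viewer there is one more tool, called by a JSON object that holds its "op" and its "data", one argument or row to a line. play_rows: Moves the arm, as the interface text tells. Its arguments: {"type":"object","properties":{"xyz":{"type":"array"},"roll":{"type":"array"},"grip":{"type":"number"},"squeeze":{"type":"number"}},"required":["xyz","roll"]}

```bash
mkdir -p pics; cat > h.py <<'E'
import numpy as np, cv2
from workcell import robot, read_camera, finish_job
def ray_plane(c,uv,z):
    K=np.array([[c["fx"],0,c["cx"]],[0,c["fy"],c["cy"]],[0,0,1]]);R=np.array(c["R"]);t=np.array(c["t"])
    p=cv2.undistortPoints(np.array(uv,np.float64).reshape(-1,1,2),K,np.array(c["distortion"])).reshape(-1,2)
    d=np.c_[p,np.ones(len(p))]@R; o=-R.T@t
    return o+d*((z-o[2])/d[:,2])[:,None]
def cen(m):
    n,l,s,ce=cv2.connectedComponentsWithStats(m.astype(np.uint8))
    return [(tuple(np.round(ce[i],1)),int(s[i,4])) for i in range(1,n) if s[i,4]>15]
E
python3 - <<'E'
from h import *
c=read_camera("top");f=c["frame"];cv2.imwrite("pics/top0.png",f)
h=cv2.cvtColor(f,cv2.COLOR_BGR2HSV);H,S,V=h[...,0],h[...,1],h[...,2]
for n,m in (("green",(H>45)&(H<85)&(S>100)&(V>60)),("red",((H<8)|(H>172))&(S>130)&(V>70))):
    for uv,a in cen(m): print(n,uv,a,ray_plane(c,uv,.057 if n=="green" else .046).round(4))
print(c["R"],c["t"],c["fx"]); s=robot.read_state();print(s["clock"],s["eef_pos"],s["orientation"])
E
```

```text
green (np.float64(19.1), np.float64(118.9)) 16 [[0.9538 0.8382 0.057 ]]
green (np.float64(2.6), np.float64(134.8)) 38 [[0.9063 0.8846 0.057 ]]
green (np.float64(6.3), np.float64(154.1)) 37 [[0.8489 0.871  0.057 ]]
green (np.float64(2.6), np.float64(176.6)) 22 [[0.7825 0.8788 0.057 ]]
green (np.float64(64.3), np.float64(178.1)) 51 [[0.7779 0.6987 0.057 ]]
green (np.float64(13.7), np.float64(189.6)) 24 [[0.7442 0.8447 0.057 ]]
green (np.float64(30.9), np.float64(194.1)) 61 [[0.731 0.794 0.057]]
green (np.float64(357.6), np.float64(253.4)) 166 [[ 0.5592 -0.1515  0.057 ]]
red (np.float64(181.6), np.float64(110.8)) 252 [[0.9814 0.3647 0.046 ]]
red (np.float64(467.1), np.float64(157.5)) 18 [[ 0.8431 -0.4775  0.046 ]]
red (np.float64(337.0), np.float64(185.2)) 232 [[ 0.7597 -0.0934  0.046 ]]
red (np.float64(378.2), np.float64(183.5)) 30 [[ 0.7649 -0.2141  0.046 ]]
red (np.float64(488.5), np.float64(184.0)) 38 [[ 0.7642 -0.539   0.046 ]]
[[-5.83542741e-04 -9.99933017e-01  1.15594899e-02]
 [-9.96993418e-01 -3.13927323e-04 -7.74856481e-02]
 [ 7.74840867e-02 -1.15699515e-02 -9.96926453e-01]] [-0.03936334  0.58873904  1.61828398] 558.3371188035463
0.05 [ 0.14599596 -0.58164929  0.24427121] [[-9.69947862e-01 -2.43312225e-01 -5.52679287e-04]
 [-2.43312823e-01  9.69946360e-01  1.71159648e-03]
 [ 1.19616915e-04  1.79463330e-03 -9.99998382e-01]]
```

View pics/top0.png

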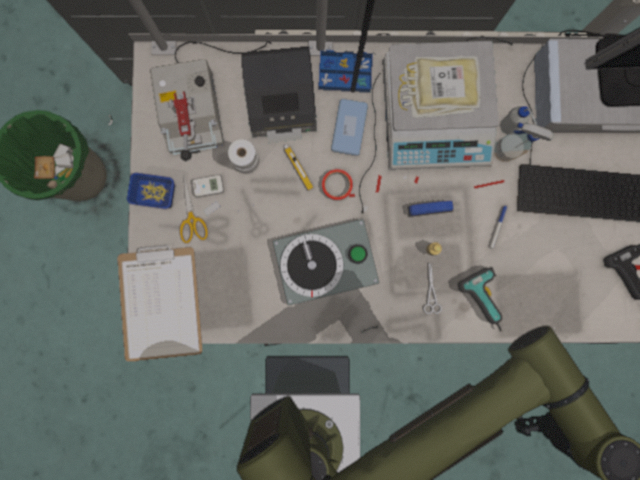

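The top view shows the box, with the dial near (312,265), the key at (357,253), the index and bar pointing up to about (306,242), and the red line near (312,294). I'll enlarge it for detail.

```bash
python3 - <<'E'
from h import *
c=read_camera("top");f=c["frame"]
a=cv2.resize(f[210:310,260:390],None,fx=5,fy=5,interpolation=cv2.INTER_CUBIC);cv2.imwrite("pics/crop0.png",a)
cv2.imwrite("pics/side0.png",read_camera("side")["frame"])
h=cv2.cvtColor(f,cv2.COLOR_BGR2HSV).astype(int);H,S,V=[h[...,i] for i in range(3)]
m=((H<12)|(H>168))&(S>60);m[:,:270]=0;m[:,380:]=0;m[:215]=0;m[305:]=0
print([(u,a,ray_plane(c,u,.046).round(4)) for u,a in cen(m)])
k=ray_plane(c,(357.6,253.4),.057)[0]
d=(V<60);d[:,:270]=0;d[:,345:]=0;d[:225]=0;d[305:]=0
n,l,s,ce=cv2.connectedComponentsWithStats(d.astype(np.uint8));i=1+s[1:,4].argmax()
cnt=max(cv2.findContours((l==i).astype(np.uint8),0,2)[0],key=cv2.contourArea)
e=cv2.fitEllipse(cv2.convexHull(cnt));D=ray_plane(c,e[0],.046)[0]
print(e,D,k,np.linalg.norm((D-k)[:2]))
E
```

```text
[]
((311.4582214355469, 264.7839660644531), (46.76325607299805, 47.40288162231445), 106.78984069824219) [ 0.52692795 -0.01876406  0.046     ] [ 0.55922632 -0.15153072  0.057     ] 0.13663883052696535
```

View pics/crop0.png

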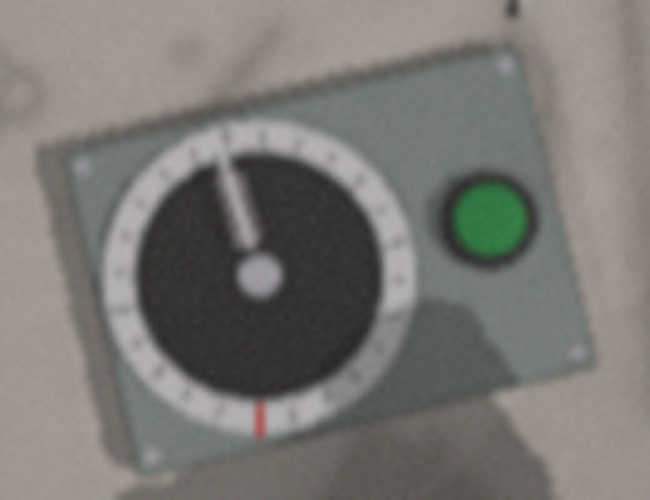

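View pics/side0.png

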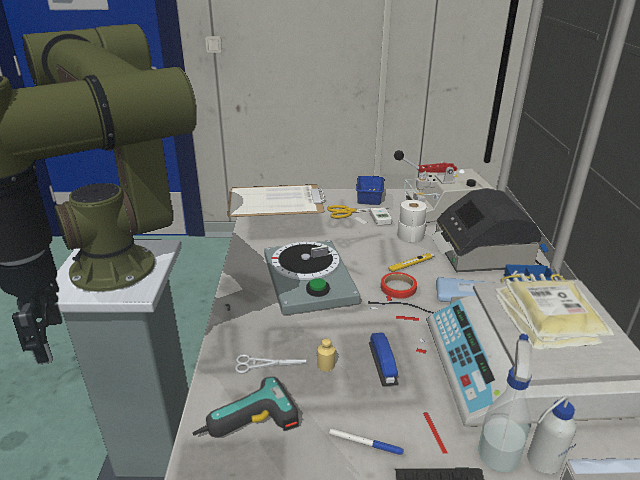

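The index points about 17° left of world +x, and the red line points about 180° (towards the robot). The measured key distance of 136.6 mm matches the given 137. I'll turn the dial counter-clockwise by about 163°, starting with a closer look from above.

{"op": "play_rows", "data": {
  "xyz": [
    [2.4, 3.3, 0],
    [4.8, 6.6, 0],
    [7.2, 10, 0],
    [9.6, 13.3, 0],
    [12, 16.6, 0],
    [14.4, 20, 0],
    [16.8, 23.3, 0],
    [19.2, 26.6, 0]
  ],
  "roll": [0, 0, 0, 0, 0, 0, 0, 0],
  "grip": -1,
  "squeeze": 40
}}

```text
clock: 0.82
eef_pos: [0.3386, -0.3141, 0.2452]
orientation: [[-0.97, -0.243, 0.0], [-0.243, 0.97, 0.0], [-0.0, 0.0, -1.0]]
wrist_force: [2.1, -1.1, -0.5]
width: 0.001
grip_force: 0.0
```

{"op": "play_rows", "data": {
  "xyz": [
    [2.4, 3.3, 0],
    [4.8, 6.6, 0],
    [7.2, 10, 0],
    [9.6, 13.3, 0],
    [12, 16.6, 0],
    [14.4, 20, 0],
    [16.8, 23.3, 0],
    [19.2, 26.6, 0]
  ],
  "roll": [0, 0, 0, 0, 0, 0, 0, 0]
}}

```text
clock: 1.48
eef_pos: [0.5307, -0.0478, 0.2452]
orientation: [[-0.97, -0.244, 0.0], [-0.244, 0.97, 0.0], [-0.0, 0.0, -1.0]]
wrist_force: [0.8, -0.7, -0.5]
width: 0.002
grip_force: 0.0
```

```bash
python3 - <<'E'
from h import *
s=robot.read_state();print(s["clock"],s["eef_pos"],s["orientation"],s["joints"],s["width"])
c=read_camera("wrist");cv2.imwrite("pics/w0.png",c["frame"]);print(c["tool_from_camera"],c["fx"])
E
```

```text
1.4833 [ 0.53072881 -0.04782691  0.24522249] [[-9.69801973e-01 -2.43893648e-01  1.50606175e-04]
 [-2.43893600e-01  9.69801956e-01  2.78586114e-04]
 [-2.14003546e-04  2.33441480e-04 -9.99999950e-01]] [ 1.64806587e+01 -7.96348878e+00 -5.03997090e+00 -1.28746333e-02
 -9.29107150e+01 -9.23648538e+01] 0.0019730036918979878
[[ 2.63485690e-04 -9.53628118e-01 -3.00987282e-01  7.74380418e-02]
 [ 9.99999951e-01  2.00538412e-04  2.40032099e-04  3.25753269e-04]
 [-1.68541847e-04 -3.00987330e-01  9.53628124e-01 -1.28234225e-01]
 [ 0.00000000e+00  0.00000000e+00  0.00000000e+00  1.00000000e+00]] 398.68374353101603
```

View pics/w0.png

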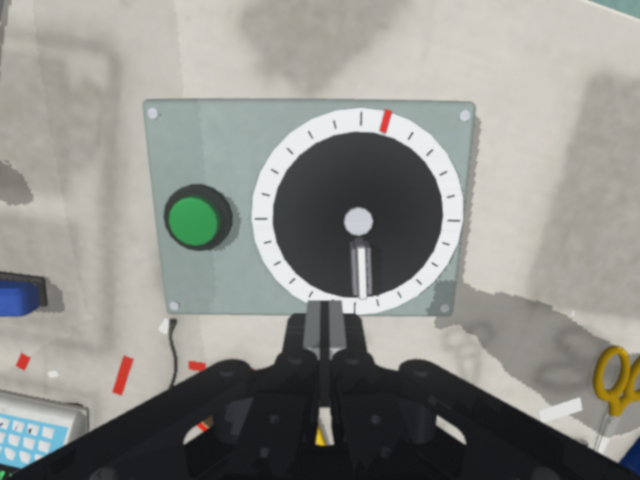

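The wrist view shows the hub at (358,221), the index mark's end at about (363,298), the red line at (386,121) and the key at (194,221). I'll compute these precisely.

```bash
cat >> h.py <<'E'
def wcam():
    s=robot.read_state();c=read_camera("wrist");T=np.array(c["tool_from_camera"]);A=np.eye(4);A[:3,:3]=s["orientation"];A[:3,3]=s["eef_pos"]
    M=np.linalg.inv(A@T);c["R"]=M[:3,:3];c["t"]=M[:3,3];return c
def measure(c):
    f=c["frame"];h=cv2.cvtColor(f,cv2.COLOR_BGR2HSV).astype(int);H,S,V=[h[...,i] for i in range(3)]
    o={}
    C0=np.array([.527,-.019])
    vv,uu=np.mgrid[0:480,0:640]
    P=ray_plane(c,np.c_[uu.ravel(),vv.ravel()],.046)[:,:2].reshape(480,640,2)
    def near(p,r):return np.linalg.norm(P-p,axis=2)<r
    m=(H>45)&(H<85)&(S>100)&near(np.array([.559,-.1515]),.06)
    o["key"]=ray_plane(c,np.argwhere(m).mean(0)[::-1],.057)[0]
    # dial edge: dark pixels hull -> plane points -> circle
    d=((V<75)&near(C0,.082)).astype(np.uint8)
    n,l,s,ce=cv2.connectedComponentsWithStats(d);i=1+s[1:,4].argmax()
    cnt=max(cv2.findContours((l==i).astype(np.uint8),0,1)[0],key=cv2.contourArea)
    q=ray_plane(c,cv2.convexHull(cnt).reshape(-1,2),.046)[:,:2]
    (x,y),r=cv2.minEnclosingCircle(q.astype(np.float32));
    A=np.c_[2*q,np.ones(len(q))];sol=np.linalg.lstsq(A,(q**2).sum(1),rcond=None)[0];o["D"]=sol[:2];o["r"]=np.sqrt(sol[2]+sol[:2]@sol[:2])
    D=o["D"];rr=np.linalg.norm(P-D,axis=2);ang=np.degrees(np.arctan2(P[...,1]-D[1],P[...,0]-D[0]))
    m=((H<10)|(H>170))&(S>110)&(rr<.095)&(rr>.07);o["nred"]=m.sum();p=P[m].mean(0)-D;o["red"]=np.degrees(np.arctan2(p[1],p[0])),np.linalg.norm(p)
    o["white"]=[]
    for lo in (.065,.0675): # white mark outside the bar
        m=(V>130)&(S<60)&(rr>lo)&(rr<.0715)
        for u,a in cen(m): 
            if a>8: p=ray_plane(c,u,.046)[0][:2]-D;o["white"].append((round(float(np.degrees(np.arctan2(p[1],p[0]))),2),round(float(np.linalg.norm(p)),4),a))
    return o
E
python3 - <<'E'
from h import *
o=measure(wcam())
for k,v in o.items(): print(k,v)
print(np.linalg.norm(o["D"]-o["key"][:2]))
E
```

```text
key [ 0.55855398 -0.15125365  0.057     ]
D [ 0.52721653 -0.01917316]
r 0.07059523842571527
nred 137
red (np.float64(-179.8626316512023), np.float64(0.08268566100836429))
white [(19.06, 0.0683, 61), (19.07, 0.0695, 37)]
0.13574715524060918
```

{"op": "play_rows", "data": {
  "xyz": [
    [2.5, 0.5, -2],
    [5, 0.9, -5],
    [5, 0.9, -8],
    [5, 0.9, -11],
    [5, 0.9, -13.5],
    [5, 0.9, -15.5],
    [5, 0.9, -17],
    [5, 0.9, -17.5]
  ],
  "roll": [0.03, 0.058, 0.058, 0.058, 0.058, 0.058, 0.058, 0.058]
}}

```text
clock: 2.25
eef_pos: [0.5781, -0.0414, 0.0668]
orientation: [[-0.954, -0.299, -0.005], [-0.299, 0.954, -0.0], [0.005, 0.001, -1.0]]
wrist_force: [-0.0, -0.0, -0.1]
width: 0.002
grip_force: 0.0
```

```bash
cat > arc.py <<'E'
from h import *
import sys
def arc(p0,y0,ths,D=(.5272,-.0192),r=.045,d=.0225):
    # p0 commanded/measured xy, y0 present bar-frame angle of the tool (deg)
    for t in ths:
        a=np.radians(t);R=np.array([[np.cos(a),-np.sin(a)],[np.sin(a),np.cos(a)]])
        p=np.array(D)+R@[r,-d];print(t,((p-p0)*100).round(2),round(np.radians(t-y0),3))
E
python3 - <<'E'
from arc import *
s=robot.read_state();print(s["clock"],s["eef_pos"],s["wrist_force"]);O=s["orientation"];y=np.degrees(np.arctan2(O[1][1],O[0][1]))-90;print(y)
p=np.array(s["eef_pos"][:2])
arc(p,y,[17.4,20,24,29,34,40,46,52])
arc(p,y,np.arange(58,101,6))
arc(p,y,np.arange(106,149,6))
E
```

```text
2.25 [ 0.57811709 -0.04140471  0.06680326] [-0.02915786 -0.02765457 -0.06669878]
17.371722583759038
17.4 [-0.12  1.42] 0.0
20 [-0.09  1.65] 0.046
24 [-0.07  2.  ] 0.116
29 [-0.07  2.43] 0.203
34 [-0.1   2.87] 0.29
40 [-0.2   3.39] 0.395
46 [-0.35  3.89] 0.5
52 [-0.55  4.38] 0.604
58 [-0.8   4.84] 0.709
64 [-1.1   5.28] 0.814
70 [-1.44  5.68] 0.919
76 [-1.82  6.04] 1.023
82 [-2.24  6.36] 1.128
88 [-2.69  6.64] 1.233
94 [-3.16  6.87] 1.337
100 [-3.66  7.04] 1.442
106 [-4.17  7.17] 1.547
112 [-4.69  7.24] 1.652
118 [-5.22  7.25] 1.756
124 [-5.74  7.21] 1.861
130 [-6.26  7.11] 1.966
136 [-6.77  6.96] 2.07
142 [-7.25  6.76] 2.175
148 [-7.72  6.51] 2.28
```

{"op": "play_rows", "data": {
  "xyz": [
    [-0.1, 0.7, 0],
    [-0.1, 1.4, 0],
    [-0.1, 1.65, 0],
    [-0.1, 2.0, 0],
    [-0.1, 2.4, 0],
    [-0.1, 2.9, 0],
    [-0.2, 3.4, 0],
    [-0.35, 3.9, 0]
  ],
  "roll": [0, 0, 0.046, 0.116, 0.2, 0.29, 0.395, 0.5]
}}

```text
clock: 2.92
eef_pos: [0.5775, -0.0016, 0.0725]
orientation: [[-0.69, -0.724, 0.003], [-0.724, 0.69, -0.001], [-0.002, -0.003, -1.0]]
wrist_force: [1.1, -3.2, -0.8]
width: 0.003
grip_force: 1.2
```

```bash
python3 - <<'E'
from arc import *
s=robot.read_state();print(s["clock"],s["eef_pos"],s["wrist_force"]);O=s["orientation"];y=np.degrees(np.arctan2(O[1][1],O[0][1]))-90;print(y)
p=np.array(s["eef_pos"][:2]);d=p-[.5272,-.0192];print(np.linalg.norm(d),np.degrees(np.arctan2(d[1],d[0]))+26.6)
c=read_camera("top");cv2.imwrite("pics/t1.png",cv2.resize(c["frame"][200:320,240:400],None,fx=4,fy=4))
E
```

```text
2.9167 [ 0.57752474 -0.00162219  0.07248031] [ 1.06770422 -3.17120043 -0.7518276 ]
46.36046645745296
0.053306276994330146 45.853677230151774
```

View pics/t1.png

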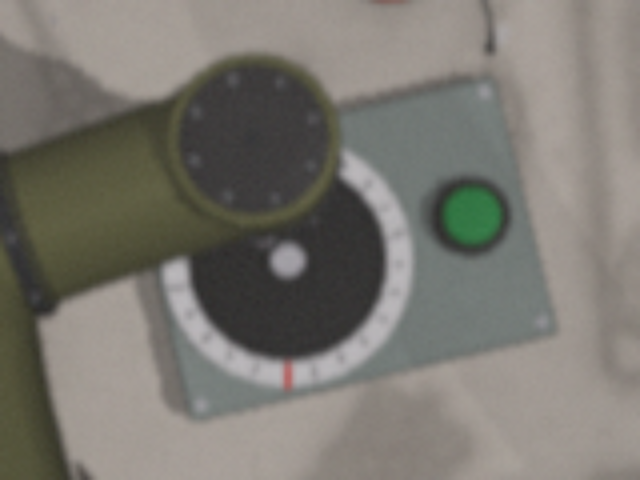

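The view shows the arm over the bar and the bar gone from its start direction, and a push force of about 3 N confirms contact. I'll continue the arc.

```bash
python3 - <<'E'
from arc import *
s=robot.read_state();p=np.array(s["eef_pos"][:2])
arc(p,46.36,np.arange(52,95,6)); 
a=np.radians(94);R=np.array([[np.cos(a),-np.sin(a)],[np.sin(a),np.cos(a)]]);p=np.array([.5272,-.0192])+R@[.045,-.0225]
arc(p,94,np.arange(100,143,6))
E
```

```text
52 [-0.47  0.33] 0.098
58 [-0.72  0.79] 0.203
64 [-1.02  1.22] 0.308
70 [-1.36  1.63] 0.413
76 [-1.74  1.99] 0.517
82 [-2.16  2.31] 0.622
88 [-2.61  2.58] 0.727
94 [-3.08  2.81] 0.831
100 [-0.5   0.18] 0.105
106 [-1.01  0.3 ] 0.209
112 [-1.53  0.37] 0.314
118 [-2.06  0.38] 0.419
124 [-2.58  0.34] 0.524
130 [-3.1   0.25] 0.628
136 [-3.6  0.1] 0.733
142 [-4.09 -0.1 ] 0.838
```

{"op": "play_rows", "data": {
  "xyz": [
    [-0.4, 0.4, -0.2],
    [-0.7, 0.8, -0.3],
    [-1.0, 1.2, -0.3],
    [-1.35, 1.6, -0.3],
    [-1.75, 2.0, -0.3],
    [-2.15, 2.3, -0.3],
    [-2.6, 2.6, -0.3],
    [-3.1, 2.8, -0.3]
  ],
  "roll": [0.1, 0.2, 0.31, 0.41, 0.52, 0.62, 0.73, 0.83]
}}

```text
clock: 3.63
eef_pos: [0.548, 0.0275, 0.0709]
orientation: [[0.067, -0.998, 0.008], [-0.998, -0.067, 0.002], [-0.001, -0.008, -1.0]]
wrist_force: [3.6, 1.9, 3.9]
width: -0.002
grip_force: 2.4
```

{"op": "play_rows", "data": {
  "xyz": [
    [-0.5, 0.2, 0],
    [-1.0, 0.3, 0],
    [-1.55, 0.35, 0],
    [-2.05, 0.4, 0],
    [-2.6, 0.35, 0],
    [-3.1, 0.25, 0],
    [-3.6, 0.1, 0],
    [-4.1, -0.1, 0]
  ],
  "roll": [0.1, 0.21, 0.31, 0.42, 0.52, 0.63, 0.73, 0.84]
}}

```text
clock: 4.3
eef_pos: [0.5067, 0.0267, 0.0708]
orientation: [[0.787, -0.616, 0.007], [-0.616, -0.787, 0.003], [0.004, -0.007, -1.0]]
wrist_force: [2.0, 2.2, 5.7]
width: 0.0
grip_force: 2.5
```

```bash
python3 - <<'E'
from arc import *
s=robot.read_state();print(s["clock"],s["eef_pos"],s["wrist_force"],s["joints"]);O=s["orientation"];y=(np.degrees(np.arctan2(O[1][1],O[0][1]))-90)%360;print(y)
p=np.array(s["eef_pos"][:2]);d=p-[.5272,-.0192];print(np.linalg.norm(d),np.degrees(np.arctan2(d[1],d[0]))+26.6)
arc(p,y,[148,154,160,164,168,171,174,176,178,180])
c=wcam();cv2.imwrite("pics/w2.png",c["frame"])
E
```

```text
4.3 [0.50667194 0.02665794 0.07084207] [1.96838235 2.17742129 5.71573394] [ 2.58296315e+01 -9.64512687e+00 -2.48556850e+01  4.66087312e-02
 -7.43516498e+01  2.61084663e+01]
141.95125746093956
0.05024293325035047 140.7154198716445
148 [-0.57 -0.29] 0.106
154 [-1.01 -0.59] 0.21
160 [-1.41 -0.93] 0.315
164 [-1.65 -1.18] 0.385
168 [-1.88 -1.45] 0.455
171 [-2.04 -1.66] 0.507
174 [-2.19 -1.88] 0.559
176 [-2.28 -2.03] 0.594
178 [-2.37 -2.18] 0.629
180 [-2.45 -2.34] 0.664
```

View pics/w2.png

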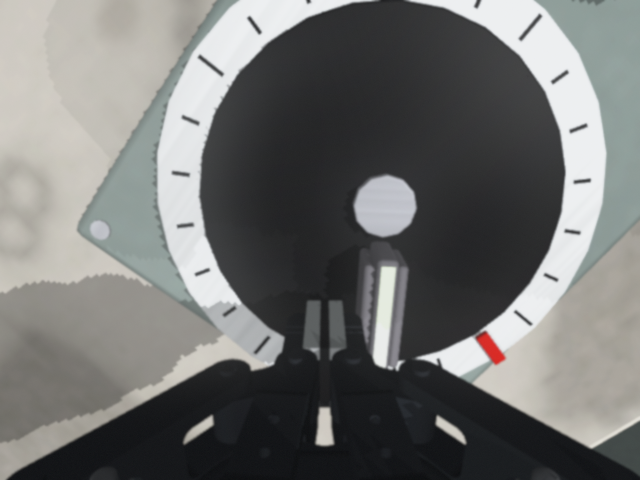

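The bar stands right beside the fingers, pointing down in this view. The red line is at (490,347), about 38° further on. I'll continue to about 171° and raise the tool slightly.

{"op": "play_rows", "data": {
  "xyz": [
    [-0.55, -0.3, 0.2],
    [-1.0, -0.6, 0.2],
    [-1.4, -0.95, 0.2],
    [-1.65, -1.2, 0.2],
    [-1.9, -1.45, 0.2],
    [-2.05, -1.65, 0.2],
    [-2.1, -1.75, 0.2],
    [-2.1, -1.75, 0.2]
  ],
  "roll": [0.105, 0.21, 0.315, 0.385, 0.455, 0.507, 0.525, 0.525]
}}

```text
clock: 5.02
eef_pos: [0.4847, 0.0082, 0.071]
orientation: [[0.989, -0.145, 0.004], [-0.145, -0.989, 0.001], [0.003, -0.002, -1.0]]
wrist_force: [1.1, 2.7, 4.0]
width: -0.003
grip_force: 1.9
```

```bash
python3 - <<'E'
from arc import *
s=robot.read_state();print(s["clock"],s["eef_pos"],s["wrist_force"]);O=s["orientation"];y=(np.degrees(np.arctan2(O[1][1],O[0][1]))-90)%360;print(y)
p=np.array(s["eef_pos"][:2]);d=p-[.5272,-.0192];print(np.linalg.norm(d),np.degrees(np.arctan2(d[1],d[0]))%360+26.6)
c=wcam();cv2.imwrite("pics/w3.png",c["frame"]);np.savez("w3.npz",**{k:c[k] for k in c})
E
```

```text
5.0167 [0.48470314 0.00815865 0.07102629] [1.0802794  2.69953232 4.00317102]
171.67637976267747
0.05054185295661285 173.82735212829954
```

View pics/w3.png

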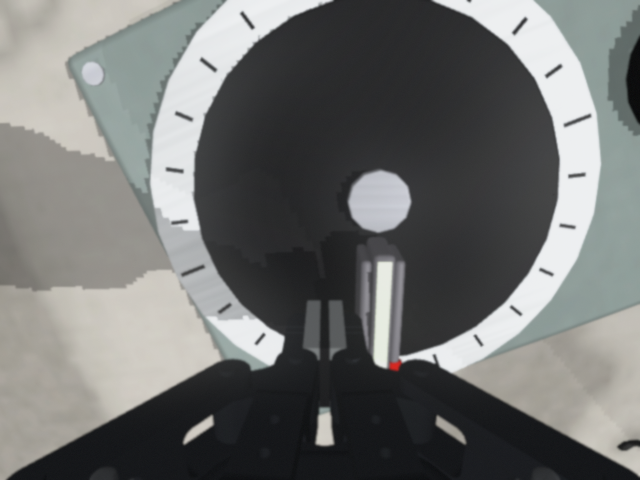

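The bar's white line runs from (385,265) to (380,365), and the red tip shows at (395,366). I'll compute the bar's angle from its top line at z=0.071.

```bash
cat >> h.py <<'E'
def barang(c,D=(.5272,-.0192)):
    f=c["frame"].astype(int);V=f.min(2)
    vv,uu=np.mgrid[0:480,0:640]
    P=ray_plane(c,np.c_[uu.ravel(),vv.ravel()],.0715)[:,:2].reshape(480,640,2);rr=np.linalg.norm(P-D,axis=2)
    m=((V>175)&(rr>.022)&(rr<.061)).astype(np.uint8);n,l,s,ce=cv2.connectedComponentsWithStats(m)
    for i in range(1,n):
        if s[i,4]<100: continue
        q=P[l==i]-D;mu=q.mean(0);w,v=np.linalg.eigh(np.cov(q.T));ax=v[:,1];ax=ax*np.sign(ax@mu)
        print("line area",s[i,4],"ang of centroid",np.degrees(np.arctan2(mu[1],mu[0])),"axis",np.degrees(np.arctan2(ax[1],ax[0])),"r",np.linalg.norm(mu),"w/l",np.sqrt(w*12))
E
python3 - <<'E'
from h import *
c=dict(np.load("w3.npz"))
barang(c)
E
```

```text
line area 4802 ang of centroid -121.45721278265329 axis 149.14447321334856 r 0.04974089543169599 w/l [0.02726154 0.09821784]
line area 1243 ang of centroid 171.24866830967733 axis 172.1065554888233 r 0.03880599255738321 w/l [0.00509202 0.03511708]
line area 299 ang of centroid 126.77499613468281 axis 39.39707023435111 r 0.0595286757411511 w/l [0.00271295 0.01755467]
```

{"op": "play_rows", "data": {
  "xyz": [
    [-0.1, -0.15, 0],
    [-0.15, -0.3, 0],
    [-0.2, -0.4, 0],
    [-0.25, -0.5, 0],
    [-0.3, -0.55, 0],
    [-0.35, -0.6, 0],
    [-0.35, -0.6, 0],
    [-0.35, -0.6, 0]
  ],
  "roll": [0.035, 0.07, 0.095, 0.115, 0.13, 0.14, 0.14, 0.14]
}}

```text
clock: 5.73
eef_pos: [0.4797, 0.0017, 0.0689]
orientation: [[1.0, -0.004, -0.001], [-0.004, -1.0, 0.0], [-0.001, -0.0, -1.0]]
wrist_force: [0.5, 2.4, 0.9]
width: 0.002
grip_force: 1.3
```

```bash
python3 - <<'E'
from arc import *
s=robot.read_state();print(s["clock"],s["eef_pos"],s["wrist_force"],s["joints"]);O=s["orientation"];y=(np.degrees(np.arctan2(O[1][1],O[0][1]))-90)%360;print(y)
barang(wcam())
E
```

```text
5.7333 [0.47967318 0.00170975 0.06886369] [0.51856329 2.41191078 0.89660609] [ 2.43660451e+01 -1.37783940e+01 -2.85441158e+01 -2.87000548e-02
 -7.52806204e+01  6.54052166e+01]
179.76395534236275
line area 5258 ang of centroid -113.68720767390614 axis 156.68059144877844 r 0.049051887560454546 w/l [0.02940439 0.1013701 ]
line area 1313 ang of centroid -179.77096396147826 axis -179.16893204117574 r 0.03904623676691468 w/l [0.005116   0.03582421]
line area 384 ang of centroid 133.34338854563947 axis 45.65688763317749 r 0.05934891764682366 w/l [0.00286876 0.02133898]
```

{"op": "play_rows", "data": {
  "xyz": [
    [0, 1.2, 0],
    [0, 1.5, 1],
    [0, 1.5, 4],
    [0, 1.0, 8],
    [-1, 0, 12],
    [-2, -1, 15],
    [-3, -2, 17.5],
    [-3, -2, 17.5]
  ],
  "roll": [0, 0, 0, 0, 0, 0, 0, 0]
}}

```text
clock: 6.45
eef_pos: [0.4504, -0.0197, 0.2515]
orientation: [[1.0, -0.004, 0.009], [-0.004, -1.0, 0.0], [0.009, -0.0, -1.0]]
wrist_force: [-0.0, 0.4, 1.2]
width: 0.001
grip_force: 0.0
```

```bash
python3 - <<'E'
from arc import *
s=robot.read_state();print(s["clock"],s["eef_pos"],s["wrist_force"])
c=wcam();cv2.imwrite("pics/w4.png",c["frame"]);np.savez("w4.npz",**{k:c[k] for k in c})
for k,v in measure(c).items(): print(k,v)
barang(c)
E
```

```text
6.45 [ 0.4504434  -0.01974705  0.25151259] [-0.00354501  0.37370695  1.24777389]
key [ 0.56006622 -0.14996557  0.057     ]
D [ 0.52809087 -0.01889316]
r 0.07076017104324375
nred 96
red (np.float64(-179.82141946348722), np.float64(0.08311708673928894))
white [(-179.25, 0.0684, 57), (-179.19, 0.0696, 34)]
line area 342 ang of centroid -179.6151826874974 axis -179.7925282650684 r 0.04059065772510419 w/l [0.00525789 0.03798723]
```

View pics/w4.png

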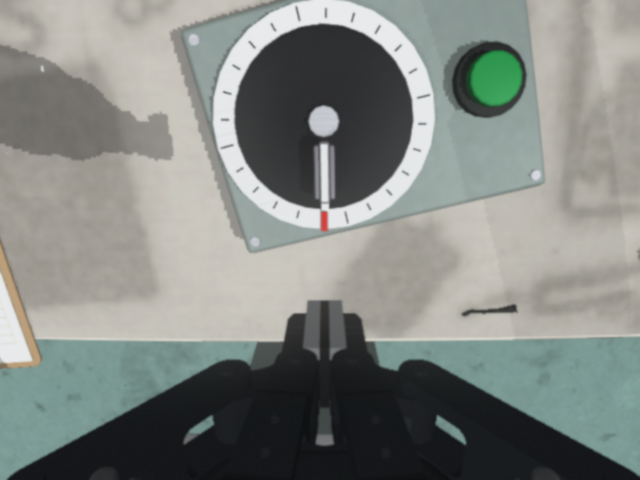

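The white mark, bar line and red line are all aligned at column 324, with a measured difference of about 0.6°. Next I go above the green key.

{"op": "play_rows", "data": {
  "xyz": [
    [2.4, -2.9, 0],
    [4.8, -5.8, 0],
    [7.2, -8.7, 0],
    [9.6, -11.6, -1],
    [10.9, -13.1, -4],
    [10.9, -13.1, -8],
    [10.9, -13.1, -12],
    [10.9, -13.1, -15]
  ],
  "roll": [0, 0, 0, 0, 0, 0, 0, 0]
}}

```text
clock: 7.17
eef_pos: [0.557, -0.1493, 0.0888]
orientation: [[1.0, -0.004, -0.007], [-0.004, -1.0, 0.001], [-0.007, -0.001, -1.0]]
wrist_force: [-0.3, 0.9, -0.7]
width: 0.001
grip_force: 0.0
```

{"op": "play_rows", "data": {
  "xyz": [
    [0, 0, -0.5],
    [0, 0, -1],
    [0, 0, -1.4],
    [0, 0, -1.7],
    [0, 0, -2],
    [0, 0, -2.2],
    [0, 0, -2.4],
    [0, 0, -2.4]
  ],
  "roll": [0, 0, 0, 0, 0, 0, 0, 0]
}}

```text
clock: 7.83
eef_pos: [0.5594, -0.1494, 0.0708]
orientation: [[1.0, -0.003, 0.001], [-0.003, -1.0, -0.0], [0.001, 0.0, -1.0]]
wrist_force: [-0.3, 0.4, 1.1]
width: 0.002
grip_force: 0.8
```

{"op": "play_rows", "data": {
  "xyz": [
    [0, 0, -0.1],
    [0, 0, -0.2],
    [0, 0, -0.3],
    [0, 0, -0.4],
    [0, 0, -0.5],
    [0, 0, -0.6],
    [0, 0, -0.6],
    [0, 0, -0.6]
  ],
  "roll": [0, 0, 0, 0, 0, 0, 0, 0]
}}

```text
clock: 8.5
eef_pos: [0.5595, -0.1494, 0.0651]
orientation: [[1.0, -0.002, 0.001], [-0.002, -1.0, -0.0], [0.001, 0.0, -1.0]]
wrist_force: [-0.7, 1.8, 6.1]
width: 0.001
grip_force: 3.2
```

{"op": "play_rows", "data": {
  "xyz": [
    [0, 0, -0.05],
    [0, 0, -0.1],
    [0, 0, -0.15],
    [0, 0, -0.15],
    [0, 0, -0.15],
    [0, 0, -0.15],
    [0, 0, -0.15],
    [0, 0, -0.15]
  ],
  "roll": [0, 0, 0, 0, 0, 0, 0, 0]
}}

```text
clock: 9.17
eef_pos: [0.5595, -0.1495, 0.065]
orientation: [[1.0, -0.002, 0.002], [-0.002, -1.0, -0.001], [0.002, 0.001, -1.0]]
wrist_force: [-3.9, 4.3, 12.4]
width: -0.002
grip_force: 6.5
```

The force rose to 12 N with no further travel, so the key is fully down. Now I'll lift off and draw clear.

{"op": "play_rows", "data": {
  "xyz": [
    [0, 0, 0.3],
    [0, 0, 0.8],
    [0, 0, 1.5],
    [0, 0, 3],
    [0, 0, 6],
    [0, 0, 10],
    [0, 0, 14],
    [0, 0, 17]
  ],
  "roll": [0, 0, 0, 0, 0, 0, 0, 0]
}}

```text
clock: 9.83
eef_pos: [0.5587, -0.1499, 0.236]
orientation: [[1.0, -0.003, 0.001], [-0.003, -1.0, -0.001], [0.001, 0.001, -1.0]]
wrist_force: [1.5, -0.3, 0.6]
width: 0.003
grip_force: 0.0
```

{"op": "play_rows", "data": {
  "xyz": [
    [-2, 2, 0.5],
    [-4, 4, 1],
    [-6, 6, 1],
    [-8, 9, 1],
    [-10.9, 13, 1],
    [-10.9, 13, 1],
    [-10.9, 13, 1],
    [-10.9, 13, 1]
  ],
  "roll": [0, 0, 0, 0, 0, 0, 0, 0]
}}

```text
clock: 10.5
eef_pos: [0.4498, -0.0193, 0.2428]
orientation: [[1.0, -0.001, -0.0], [-0.001, -1.0, -0.0], [-0.0, 0.0, -1.0]]
wrist_force: [-0.1, -0.5, -0.2]
width: -0.001
grip_force: 0.0
```

```bash
python3 - <<'E'
from h import *
s=robot.read_state();print(s["clock"],s["eef_pos"],s["wrist_force"])
c=wcam();cv2.imwrite("pics/w5.png",c["frame"])
for k,v in measure(c).items(): print(k,v)
barang(c)
E
```

```text
10.5 [ 0.44977472 -0.01925485  0.242786  ] [-0.13925475 -0.5178378  -0.1656571 ]
key [ 0.56014653 -0.1498481   0.057     ]
D [ 0.52813882 -0.01888483]
r 0.07079390633890086
nred 116
red (np.float64(-179.71798082976986), np.float64(0.08321826799480125))
white [(-179.23, 0.0683, 61), (-179.24, 0.0695, 37)]
line area 360 ang of centroid -179.3930897742933 axis -179.47424619143152 r 0.0407620119996135 w/l [0.00526971 0.03820339]
```

View pics/w5.png

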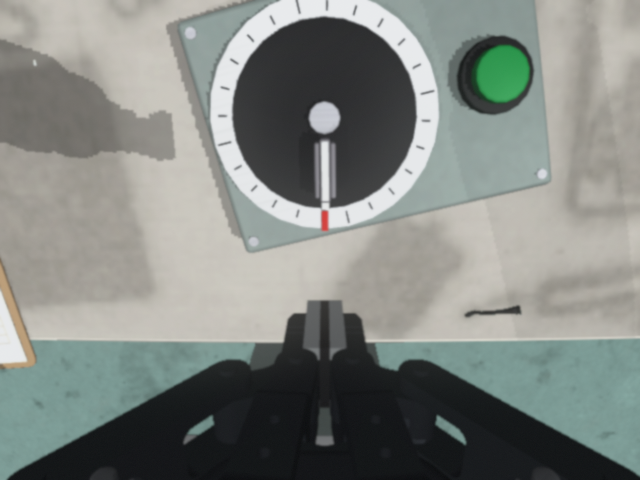

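The index mark still lines up with the red line at column 325, within 0.5°. The key at (502,73) is up and the robot is clear.

```bash
python3 -c "
from h import *
print(finish_job())"
```

```text
the job is handed in; nothing more can be done
None
```

I turned the dial until its index mark lined up with the red line (within about 0.5° by the wrist camera), pressed the green key fully down and released it, drew the arm clear, and handed the job in at about 10.5 s; no verdict came back.

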